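# Empty the drop-bottom hopper and latch its gate

## Robot

A 6-joint arm with a two-finger parallel gripper is mounted at the origin on a cart in front of the work surface, level with it; the furniture and walls round the work are solid. World frame = base frame: x ahead of the robot, y to its left, z up, the work surface at z = 0. Lengths are in m, angles in rad, forces in N, time in s.
With the tool pointing down it reaches from about 0.3 to 0.825 m from the base axis. Payload 5.4 kg.
Tool frame: the origin (TCP) lies between the finger pads; the fingertips stand 17 mm ahead of it and the grasp point (between the pads) lies 2 mm behind it; z points along the fingers, x is the direction in which the jaws open and shut, and the axes are right-handed (so a half turn about z gives the same grasp; the last joint's range is limited). The gripper opens to 92 mm and grips with 3 to 60 N. Pads are 20 mm wide; open, the fingers measure 128 mm over their backs; the gripper's body (75 mm by 189 mm) begins 69 mm behind the grasp point.
Start: joints at [-1.494, 0.158, 1.597, -0, 1.386, -0.21], TCP at [0.163, -0.552, 0.232] pointing down, gripper open.
Joint ranges: [-2.91, 2.91], [-0.94, 2.29], [0.18, 2.7], [-1.29, 4.43], [0.17, 2.64], [-3, 3]. Speed limits (rad/s): [2.57, 2.57, 3.14, 3.14, 3.14, 3.14].

## Interface

Orientations are given as a unit quaternion [x, y, z, w].
In Python, from station import sense, vision, arm, models gives the robot as it stands.
- The arm moves only by the tool arm_command, never from a script. Its argument "deltas" is a list of rows, each a list of 3 entries, a list of its own where there are three numbers: the shift along the tool's x, y, z in units of 40 mm (1.0 is 40 mm), then the turn, a rotation vector about the tool's x, y, z in units of 10 degrees (1.0 is 10 degrees), then the finger opening in mm, from 0 to 91.9. A call has 1 to 12 rows; each row is the pose to reach, as a shift and turn from the pose commanded when the call began, along the tool's axes at that moment; what a row does not reach only later rows make up. A row lasts 1/8 s, in which the tool goes at most 62.5 mm and 10.7 degrees, less where a joint would pass 70% of its speed; a pose out of reach is approached as far as the arm can. A call with a gripper value outside its range is refused whole. The fingers move at their own pace and stop on an object; the grip force is fixed at half the most. Time passes only in rows, so rows that repeat a pose let the fingers close. It gives the time, the measured TCP pose, the force and the opening at its end, in the units of the state.
- sense(): the state, without advancing time (a new reading comes with each control period).
- vision.camera(name): name is "scene" or "top" or "wrist"; returns a dict with "frame" (420x560x3 uint8, red, green, blue), "vertical_fov" (degrees; the focal length in pixels is half the picture's height over the tangent of half this angle, whatever the lens; pixels are square), "cx", "cy" (the principal point, pixels), "eye" and "rotation" of the camera in the world. Camera axes: x right, y up, looking along -z (the intrinsics and any distortion apply to the point x, -y, -z); pixel columns grow to the right and rows downward; lengths in m; the calibration is good to about 2 mm. A picture is of the moment at which its call begins. There is no depth.
- arm.job_done(): hands the job in, once; it reports no verdict.
Trained networks look in the newest picture that a camera, given by its name, has taken for a name from the list of things; names that differ only in an ending like _2 or _b are one class to them, and where a whole thing is asked for, a point or a joint stands for the part that bears it (a point fixed in the world has none). Each returns a list of dicts, best first, with "confidence" (0 to 1); they miss things now and then, are a little off and sometimes report something else, mostly with a low value. They report only what shows in the picture. A call takes as long as a camera call. They do not tell look-alikes from the thing itself.
- models.find_in(camera, thing): "bbox" ([left, top, right, bottom] in pixels, round what is visible of it).
The state is a dict: "time": time; "qpos": joint angles; "qvel": joint speeds; "joint_efforts": joint torques, N m; "ee_pos": TCP position; "ee_rot": TCP orientation; "ft_force": force on the tool from outside, world axes, zero at the start; "moment": the same for the moment, N m; "grip_width": opening from 0.0 (shut) to 1.0 (fully open).
Only numpy, scipy, OpenCV 4.12 (cv2) and the standard library are available. Lean on these libraries where they do the work, as an engineer would, in place of code of your own. Each camera call takes 0.05 s, during which the arm holds its last target.

## Task

Empty the small drop-bottom hopper: pull its black-gripped lever over so that the trap-door swings open and both ball bearings drop into the tray underneath. Then swing the lever back until the trap-door is fully shut and held by its spring catch, and let go; leave the bearings lying in the tray and do not handle them.

Things in the scene. Friction and masses are not known exactly. Their poses are not given: they have to be found in the camera images.
- gate (a joint): hinge of trap-door and lever (one rigid piece): 0 rad = shut and latched, 1.22 = fully open, end stop. A spring catch holds it shut (reads under 0.03); 4 to 7 N on the grip takes the lever past the catch, out or in, between 0 and 0.25 rad. Let go beyond 0.13 rad it does not stay shut: outside the catch it swings freely and falls fully open by its own weight
- gate_handle (a point): middle of the lever's black round grip, 20 mm thick, 55 mm long along this point's y, 263 mm above the table when latched; arc radius 120 mm about the hinge line, which is parallel to it. Latched, the lever leans 35 deg from upright to tray_centre's +x; opening carries it over the top to 35 deg towards -x. A 10 mm arm joins it 33 mm from the middle, on the hopper's side
- tray_centre (a point): centre of the floor of the fixed steel tray (205 x 132 mm, walls 50 high) under the fixed hopper, 3 mm above the table; x points to the hinge side, roughly away from the robot, z up. From here in mm: hinge line along y at x 77, z 162; grip's middle latched at x 146, y 133, z 260; hopper box (116 x 136) centred at x 22, its trap-door at z 162, rim at z 242
- bearing_1: steel ball bearing, 42 mm across, 12 mm thick, at the start lying flat on the shut trap-door inside the hopper, on its +y side; origin at the centre of its underside
- bearing_2: the same kind of bearing, at the start on the -y side inside the hopper; origin at the centre of its underside
Not all that is in view belongs to the job. Leave any orange look-alike of the bearing_1 alone. What is shaped like the bearing_2 but green is not meant.

How it is judged:
By the outcome, as a careful person would: the job done as asked, in the order asked, and still so for the second after the job is handed in, with the robot touching nothing.
It also fails if it takes over 40 s, if anything falls off the work surface, if the arm or the gripper's body presses on something with over 40 N, if the wrist force passes 120 N, or if a joint passes its speed limit or range.

## Working session

There is one attempt and no reset: what is moved stays moved. The work goes in short steps, Python scripts to look and compute and a tool call to move; the robot and the scene stay as the last step left them, time stands still between calls to the robot, and variables do not carry over. Pictures are saved under pics/ and viewed, and the job is handed in when it is done.

Besides the shell and the picture viewer there is one more tool, called as name([rows], argument=value, ...), one row to a line, values as JSON. arm_command: Moves the arm, as the interface text tells. Its arguments: {"type":"object","properties":{"deltas":{"type":"array","items":{"type":"array"}}},"required":["deltas"]}

```bash
mkdir -p pics; ls; cat > h.py <<'E'
import numpy as np,cv2
from station import sense,vision,arm,models
def snap(n,f):
    c=vision.camera(n); cv2.imwrite('pics/'+f,c['frame'][:,:,::-1]); return c
def K(c):
    f=210/np.tan(np.radians(c['vertical_fov'])/2); return f
def proj(c,p):
    q=np.array(c['rotation']).T@(np.array(p)-np.array(c['eye'])); f=K(c)
    return np.array([c['cx']+f*q[0]/-q[2], c['cy']-f*q[1]/-q[2]])
def ray(c,u,v):
    f=K(c); d=np.array([(u-c['cx'])/f,-(v-c['cy'])/f,-1]); d=np.array(c['rotation'])@d; return np.array(c['eye']),d/np.linalg.norm(d)
E
python3 - <<'E'
from h import *
import pickle
s=sense();print({k:np.round(v,3) for k,v in s.items()})
D={}
for n in ['scene','top','wrist']:
    c=snap(n,n+'0.png');D[n]=c
    print(n,{k:np.round(v,3) for k,v in c.items() if k!='frame' and not isinstance(v,str)})
    for t in ['gate','gate_handle','tray_centre','bearing_1']:
        try: print(t,models.find_in(n,t))
        except Exception as e: print(t,e)
pickle.dump(D,open('d0.pkl','wb'))
E
```

```text
pics
{'time': np.float64(0.0), 'qpos': array([-1.494,  0.159,  1.598, -0.   ,  1.386, -0.21 ]), 'qvel': array([-0.001, -0.001,  0.   ,  0.   ,  0.001,  0.   ]), 'joint_efforts': array([ 1.0000e-03, -3.8558e+01, -3.2211e+01,  7.0000e-02,  3.8000e-02,
       -0.0000e+00]), 'ee_pos': array([ 0.163, -0.551,  0.231]), 'ee_rot': array([ 0.801, -0.599, -0.001, -0.001]), 'ft_force': array([-0.187,  0.222,  0.816]), 'moment': array([-0.005, -0.013, -0.065]), 'grip_width': np.float64(0.998)}
scene {'vertical_fov': np.float64(44.732), 'cx': np.float64(272.934), 'cy': np.float64(208.302), 'eye': array([-0.252,  0.71 ,  0.733]), 'rotation': array([-0.209,  0.469,  0.78 , -0.357])}
gate [{'bbox': [192.9, 172.2, 296.0, 233.9], 'confidence': 0.79}]
gate_handle [{'bbox': [191.9, 170.6, 243.8, 227.5], 'confidence': 0.93}]
tray_centre [{'bbox': [193.3, 165.7, 340.2, 309.0], 'confidence': 0.96}]
bearing_1 [{'bbox': [234.3, 233.1, 243.4, 242.4], 'confidence': 0.65}, {'bbox': [359.3, 257.8, 374.5, 272.4], 'confidence': 0.55}, {'bbox': [193.8, 296.0, 209.1, 309.4], 'confidence': 0.54}]
top {'vertical_fov':
[... 226 characters left out ...]
73}]
gate_handle [{'bbox': [185.5, 167.5, 306.4, 261.9], 'confidence': 0.85}]
tray_centre [{'bbox': [184.1, 165.4, 317.0, 295.3], 'confidence': 0.91}]
bearing_1 [{'bbox': [344.2, 279.5, 357.2, 300.3], 'confidence': 0.71}, {'bbox': [274.2, 154.0, 293.9, 171.9], 'confidence': 0.7}, {'bbox': [280.8, 235.0, 303.6, 252.2], 'confidence': 0.61}, {'bbox': [250.8, 234.3, 270.6, 250.9], 'confidence': 0.53}, {'bbox': [177.6, 213.7, 194.3, 233.0], 'confidence': 0.5}]
wrist {'vertical_fov': np.float64(69.958), 'cx': np.float64(279.989), 'cy': np.float64(210.153), 'eye': array([ 0.231, -0.532,  0.384]), 'rotation': array([-0.103,  0.077, -0.594,  0.794])}
gate []
gate_handle []
tray_centre []
bearing_1 []
```

```bash
python3 - <<'E'
import pickle
D=pickle.load(open('d0.pkl','rb'))
for n in D: print(n,{k:v for k,v in D[n].items() if k not in('frame','eye','rotation')})
import cv2
for n in D:cv2.imwrite(f'pics/{n}0b.png',cv2.resize(D[n]['frame'][:,:,::-1],(800,600),interpolation=cv2.INTER_CUBIC))
E
```

```text
scene {'vertical_fov': 44.73158256843391, 'cx': 272.93416735471965, 'cy': 208.30184917812312}
top {'vertical_fov': 54.23832114946337, 'cx': 275.9323719301192, 'cy': 210.89606384209304}
wrist {'vertical_fov': 69.95760337606698, 'cx': 279.98919607863803, 'cy': 210.15321310261078}
```

View pics/scene0.png

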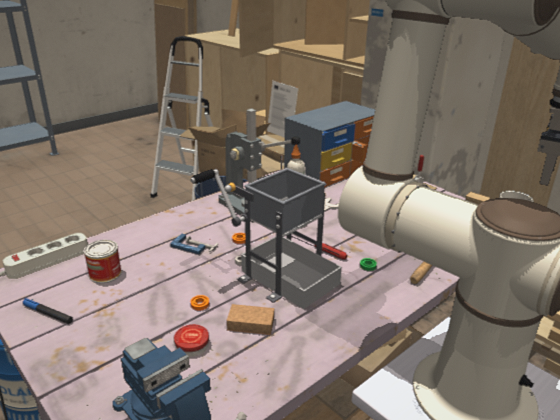

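View pics/top0.png

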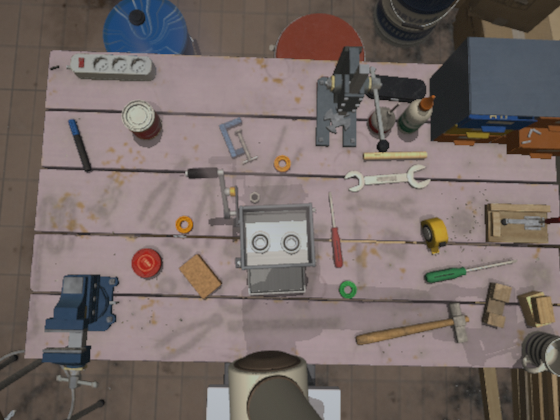

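```bash
python3 - <<'E'
import pickle,cv2
D=pickle.load(open('d0.pkl','rb'))
t=D['top']['frame'][150:310,170:330,::-1];cv2.imwrite('pics/tz.png',cv2.resize(t,None,fx=3.75,fy=3.75,interpolation=cv2.INTER_CUBIC))
t=D['scene']['frame'][155:315,180:350,::-1];cv2.imwrite('pics/sz.png',cv2.resize(t,None,fx=3.75,fy=3.75,interpolation=cv2.INTER_CUBIC))
E
```

```text
(no output)
```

View pics/tz.png

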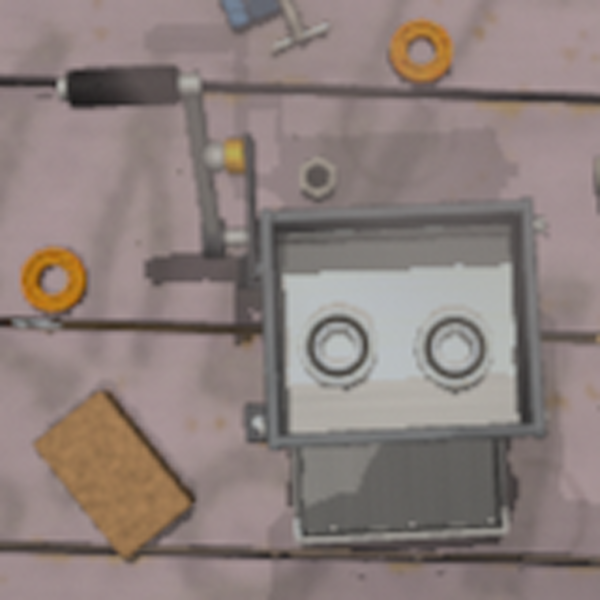

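View pics/sz.png

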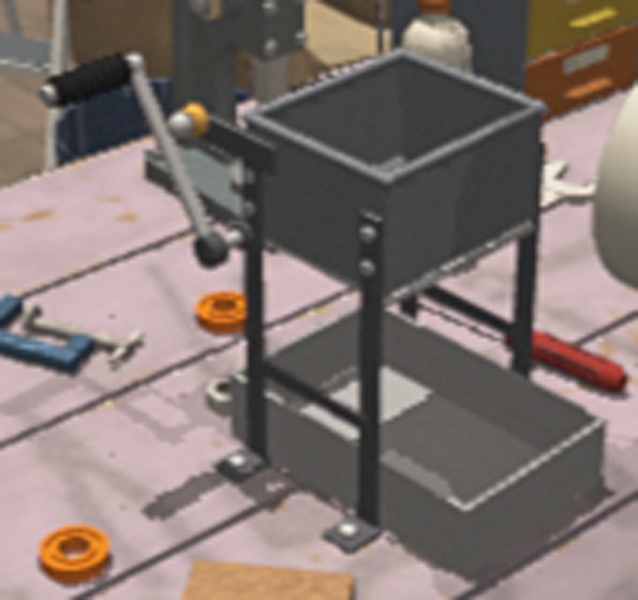

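```bash
cat > h.py <<'E'
import numpy as np,cv2
from scipy.spatial.transform import Rotation as R
from scipy.optimize import least_squares
from station import sense,vision,arm,models
def snap(n,f):
    c=vision.camera(n); cv2.imwrite('pics/'+f,c['frame'][:,:,::-1]); return c
def foc(c): return 210/np.tan(np.radians(c['vertical_fov'])/2)
def proj(c,p):
    q=R.from_quat(c['rotation']).inv().apply(np.array(p)-np.array(c['eye'])); f=foc(c)
    return np.stack([c['cx']-f*q[...,0]/q[...,2], c['cy']+f*q[...,1]/q[...,2]],-1)
def tri(obs):
    A=[];
    r=least_squares(lambda p:np.concatenate([proj(c,p)-uv for c,uv in obs]),[.5,0,.2]); return r.x,np.abs(r.fun).max()
E
python3 - <<'E'
from h import *
import pickle
D=pickle.load(open('d0.pkl','rb'));T,S=D['top'],D['scene']
t=lambda u,v:np.array([170+u/3.75,150+v/3.75]); s=lambda u,v:np.array([180+u/3.75,155+v/3.75])
for nm,a,b in [('gripout',t(66,88),s(51,93)),('gripin',t(180,84),s(130,70)),('gmid',t(123,86),s(91,81)),
 ('rimA',t(264,213),s(245,117)),('rimB',t(534,202),s(403,52)),('rimC',t(545,434),s(543,105)),('rimD',t(272,443),s(386,180))]:
    print(nm,tri([(T,a),(S,b)]))
# model fit
x1,x2=22-58,22+58; L={'gmid':(146,133,260),'rimA':(x2,68,242),'rimB':(x2,-68,242),'rimC':(x1,-68,242),'rimD':(x1,68,242)}
O={'gmid':(t(123,86),s(91,81)),'rimA':(t(264,213),s(245,117)),'rimB':(t(534,202),s(403,52)),'rimC':(t(545,434),s(543,105)),'rimD':(t(272,443),s(386,180))}
def res(p):
    r=[]
    for k in L:
        w=R.from_euler('z',p[3]).apply(np.array(L[k])/1e3)+p[:3]
        r+=list(proj(T,w)-O[k][0])+list(proj(S,w)-O[k][1])
    return r
for x0 in [(.45,.05,0,0)]:
    f=least_squares(res,x0);print(f.x,np.round(f.fun,1))
    p=f.x;print(R.from_euler('z',p[3]).apply(np.array(L['gmid'])/1e3)+p[:3])
E
```

```text
gripout (array([0.61105627, 0.17843324, 0.26526723]), np.float64(0.39073095543952263))
gripin (array([0.61487229, 0.12199615, 0.26223444]), np.float64(0.9600665717961476))
gmid (array([0.61292688, 0.15027707, 0.2639859 ]), np.float64(0.6598468683400824))
rimA (array([0.55495025, 0.0804126 , 0.23996045]), np.float64(0.09345795942567747))
rimB (array([ 0.56507388, -0.05690673,  0.23945642]), np.float64(0.19082303214196372))
rimC (array([ 0.44790778, -0.06374008,  0.2425682 ]), np.float64(0.5067370937186979))
rimD (array([0.43930498, 0.07228721, 0.24127245]), np.float64(0.004275576054340036))
[ 4.79297838e-01  6.72280757e-03 -3.14885898e-05  7.19611358e-02] [ 1.  -0.5 -1.   1.1  0.   0.3  0.1 -0.7 -0.8  0.3  0.  -0.6 -0.4 -0.5
  0.4  0.2  0.1  0.4  0.4 -0.2]
[0.6153574  0.14987585 0.25996851]
```

```bash
cat >> h.py <<'E'
HY=0.072; TC=np.array([.4793,.0067,.003])
def W(x,y,z): return R.from_euler('z',HY).apply(np.array([x,y,z])/1e3)+TC*[1,1,0]
# tool down with tool x along tray x
QT=R.from_matrix(np.array([[np.cos(HY),np.sin(HY),0],[np.sin(HY),-np.cos(HY),0],[0,0,-1]]))
def delta(s,p,q=QT):
    r=R.from_quat(s['ee_rot']); return np.round(r.inv().apply(np.array(p)-s['ee_pos'])/.04,3), np.round(np.degrees((r.inv()*q).as_rotvec())/10,3)
E
python3 - <<'E'
from h import *
import pickle
D=pickle.load(open('d0.pkl','rb'));T,S=D['top'],D['scene']
print(tri([(T,np.array([350,50.])),(S,np.array([251,112.]))]), tri([(T,np.array([440,45.])),(S,np.array([340,104.]))]))
s=sense(); g=W(146,133,263);print(g)
print(delta(s,g+[0,0,.15]),delta(s,g))
E
```

```text
(array([ 0.83375194, -0.12406236,  0.30555862]), np.float64(10.967510695898284)) (array([ 0.83006303, -0.32653855,  0.28855118]), np.float64(45.684538454649896))
[0.615354   0.14985833 0.263     ]
(array([-13.616, -15.816,  -4.535]), array([ 0.   , -0.   , -7.769])) (array([-13.616, -15.816,  -0.785]), array([ 0.   , -0.   , -7.769]))
```

arm_command([
  [[0, 0, -1.5], [0, 0, 0], 91],
  [[-0.5, -0.6, -3.0], [0, 0, -0.3], 91],
  [[-1.5, -1.8, -4.0], [0, 0, -0.9], 91],
  [[-2.5, -3.0, -4.5], [0, 0, -1.5], 80],
  [[-3.5, -4.1, -4.5], [0, 0, -2.1], 70],
  [[-4.5, -5.2, -4.5], [0, 0, -2.7], 60],
  [[-5.5, -6.3, -4.5], [0, 0, -3.3], 60],
  [[-6.5, -7.5, -4.5], [0, 0, -3.9], 60],
  [[-7.5, -8.7, -4.5], [0, 0, -4.5], 60],
  [[-8.5, -9.9, -4.5], [0, 0, -5.1], 60],
  [[-9.5, -11.0, -4.5], [0, 0, -5.7], 60],
  [[-10.5, -12.2, -4.5], [0, 0, -6.3], 60],
])

```text
time: 2.25
ee_pos: [0.5096, -0.0132, 0.4119]
ee_rot: [0.996, -0.09, 0.0, 0.0]
ft_force: [1.0, -0.7, 0.5]
grip_width: 0.654
```

```bash
python3 - <<'E'
from h import *
s=sense();print(s['time'],s['ee_pos'],s['qpos'],s['grip_width'])
print(delta(s,W(146,133,263)+[0,0,.14]))
E
```

```text
2.25 [ 0.50964021 -0.0131836   0.4119175 ] [-2.63124840e-01 -6.47755141e-02  1.47843339e+00 -2.41823555e-04
  1.72691777e+00 -8.23661089e-02] 0.654431471943425
(array([ 1.867, -4.485,  0.223]), array([ 0.003, -0.005, -1.448]))
```

arm_command([
  [[0.5, -1.1, 0], [0, 0, -0.5], 60],
  [[1.0, -2.2, 0], [0, 0, -1.0], 60],
  [[1.4, -3.4, 0], [0, 0, -1.45], 60],
  [[1.85, -4.48, 0.2], [0, 0, -1.45], 60],
  [[1.85, -4.48, 0.2], [0, 0, -1.45], 60],
  [[1.85, -4.48, 0.2], [0, 0, -1.45], 60],
])

```text
time: 3.0
ee_pos: [0.6144, 0.1471, 0.4037]
ee_rot: [0.999, 0.034, -0.0, 0.0]
ft_force: [0.4, -0.5, 1.1]
grip_width: 0.654
```

```bash
python3 - <<'E'
from h import *
import pickle
c=snap('wrist','w1.png');t=snap('top','t1.png');pickle.dump((c,t),open('d1.pkl','wb'))
s=sense();print(s['time'],s['ee_pos'],s['ee_rot'],s['ft_force'])
print(delta(s,W(146,133,263)))
print(models.find_in('wrist','gate_handle'),proj(c,W(146,133,263)),[proj(c,W(146,y,263)) for y in (105.5,160.5)])
E
```

```text
3.1 [0.61430318 0.14647252 0.40444857] [9.99430781e-01 3.37309749e-02 5.64025055e-04 1.29530069e-04] [-0.31360078  0.17475362  1.14538429]
(array([ 0.028, -0.084,  3.536]), array([ 0.002, -0.006, -0.026]))
[{'bbox': [153.6, 170.4, 291.6, 308.2], 'confidence': 0.56}] [281.38973394 201.63850607] [array([281.4360837 , 227.78182377]), array([281.34117935, 174.25157252])]
```

View pics/w1.png

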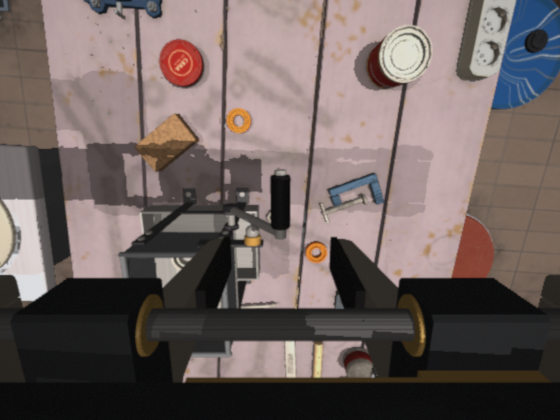

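arm_command([
  [[0.03, -0.05, 1.2], [0, 0, 0], 60],
  [[0.03, -0.05, 2.3], [0, 0, 0], 60],
  [[0.03, -0.05, 3.0], [0, 0, 0], 60],
  [[0.03, -0.05, 3.55], [0, 0, 0], 50],
  [[0.03, -0.05, 3.55], [0, 0, 0], 40],
  [[0.03, -0.05, 3.55], [0, 0, 0], 24],
  [[0.03, -0.05, 3.55], [0, 0, 0], 24],
  [[0.03, -0.05, 3.55], [0, 0, 0], 24],
])

```text
time: 4.15
ee_pos: [0.616, 0.1495, 0.2627]
ee_rot: [0.999, 0.034, 0.001, -0.0]
ft_force: [-0.6, 0.4, -0.6]
grip_width: 0.263
```

```bash
python3 - <<'E'
from h import *
c=snap('wrist','w2.png');c2=snap('scene','s2.png')
s=sense();print(s['time'],s['ee_pos'],s['ee_rot'],s['ft_force'],s['grip_width']*92)
print(delta(s,W(146,133,261)))
I=cv2.resize(c2['frame'][100:250,150:350,::-1],None,fx=4,fy=4,interpolation=cv2.INTER_CUBIC);cv2.imwrite('pics/s2z.png',I)
# arc in rel tool units
g=W(146,133,261)
for ph in range(35,-40,-5):
    p=W(77.2+120*np.sin(np.radians(ph)),133,261-98.3+120*np.cos(np.radians(ph))); print(ph,np.round(QT.inv().apply(p-g)/.04,2))
E
```

```text
4.25 [0.61573696 0.14952176 0.26217762] [ 9.99409827e-01  3.43483268e-02  4.35158777e-04 -1.61514827e-05] [0.42215652 0.48860525 0.5250283 ] 23.776301845669646
(array([-0.009, -0.009,  0.029]), array([-0.   , -0.005, -0.019]))
35 [ 0. -0.  0.]
30 [-0.22 -0.   -0.14]
25 [-0.45 -0.   -0.26]
20 [-0.69  0.   -0.36]
15 [-0.94 -0.   -0.44]
10 [-1.2 -0.  -0.5]
5 [-1.46 -0.   -0.53]
0 [-1.72 -0.   -0.54]
-5 [-1.98 -0.   -0.53]
-10 [-2.24 -0.   -0.5 ]
-15 [-2.5  -0.   -0.44]
-20 [-2.75 -0.   -0.36]
-25 [-2.99  0.   -0.26]
-30 [-3.22 -0.   -0.14]
-35 [-3.44  0.    0.  ]
```

View pics/w2.png

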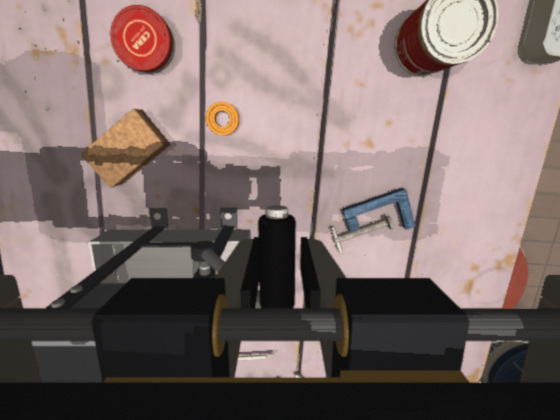

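View pics/s2z.png

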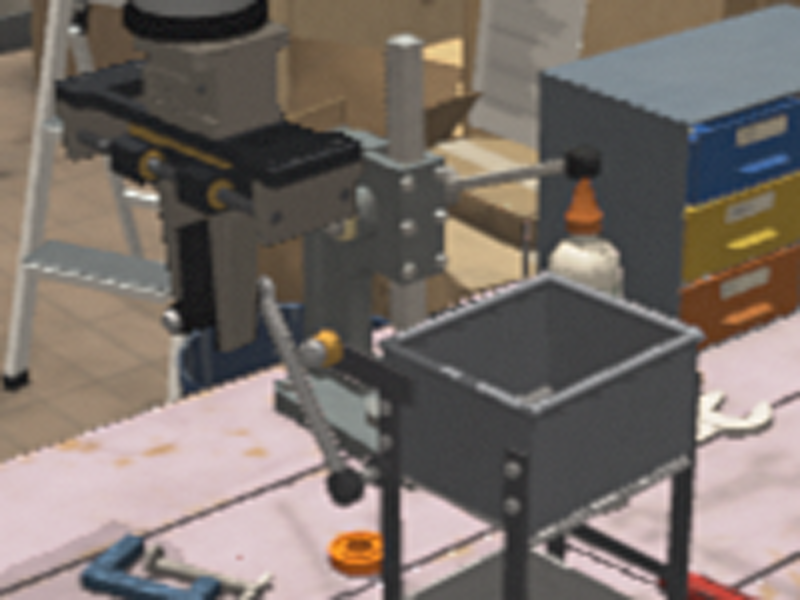

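arm_command([
  [[-0.1, 0, -0.06], [0, 0, 0], 24],
  [[-0.22, 0, -0.14], [0, 0, 0], 24],
  [[-0.34, 0, -0.2], [0, 0, 0], 24],
  [[-0.45, 0, -0.26], [0, 0, 0], 24],
  [[-0.57, 0, -0.31], [0, 0, 0], 24],
  [[-0.69, 0, -0.36], [0, 0, 0], 24],
  [[-0.94, 0, -0.44], [0, 0, 0], 24],
])

```text
time: 5.12
ee_pos: [0.5768, 0.1469, 0.2783]
ee_rot: [0.999, 0.034, -0.001, 0.0]
ft_force: [-2.1, 0.0, -1.7]
grip_width: 0.262
```

```bash
python3 - <<'E'
from h import *
c=snap('wrist','w3.png')
s=sense();print(s['time'],s['ee_pos'],s['ft_force'],s['grip_width']*92)
E
```

```text
5.175 [0.5760365  0.14694792 0.27905001] [-1.0504911  -0.15299888 -0.37988263] 23.806011005206056
```

View pics/w3.png

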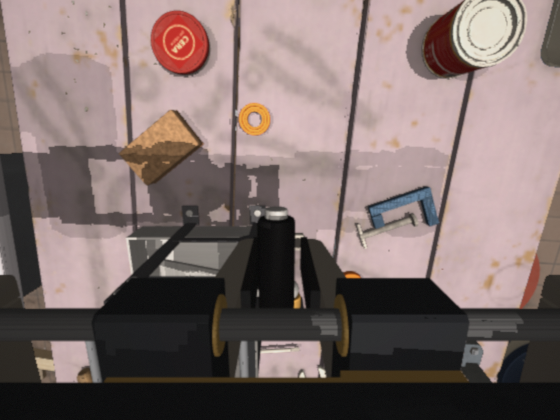

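arm_command([
  [[-0.26, 0, -0.06], [0, 0, 0], 24],
  [[-0.52, 0, -0.09], [0, 0, 0], 24],
  [[-0.78, 0, -0.1], [0, 0, 0], 24],
  [[-1.04, 0, -0.09], [0, 0, 0], 24],
  [[-1.3, 0, -0.06], [0, 0, 0], 24],
  [[-1.56, 0, 0], [0, 0, 0], 24],
  [[-1.81, 0, 0.08], [0, 0, 0], 24],
  [[-2.05, 0, 0.18], [0, 0, 0], 24],
  [[-2.28, 0, 0.3], [0, 0, 0], 24],
  [[-2.5, 0, 0.42], [0, 0, 0], 24],
  [[-2.53, 0, 0.44], [0, 0, 0], 24],
  [[-2.53, 0, 0.44], [0, 0, 0], 24],
])

```text
time: 6.68
ee_pos: [0.4771, 0.1399, 0.2617]
ee_rot: [0.999, 0.034, 0.0, -0.0]
ft_force: [-0.3, 0.2, 0.2]
grip_width: 0.259
```

```bash
python3 - <<'E'
from h import *
c=snap('wrist','w4.png');t=snap('top','t4.png');c2=snap('scene','s4.png')
s=sense();print(s['time'],s['ee_pos'],s['ft_force'],s['grip_width']*92)
print(models.find_in('scene','bearing_1'))
print(models.find_in('top','bearing_1'))
I=cv2.resize(c2['frame'][150:310,180:350,::-1],None,fx=3.75,fy=3.75,interpolation=cv2.INTER_CUBIC)
cv2.imwrite('pics/s4z.png',I)
E
```

```text
6.825 [0.47724967 0.13994137 0.26171641] [ 0.00092526  0.55496643 -0.64697134] 24.17983332643661
[{'bbox': [192.0, 298.5, 208.1, 310.7], 'confidence': 0.7}, {'bbox': [360.6, 257.7, 372.5, 271.1], 'confidence': 0.46}]
[{'bbox': [340.1, 280.0, 359.3, 297.3], 'confidence': 0.73}, {'bbox': [276.3, 277.1, 296.8, 288.5], 'confidence': 0.5}, {'bbox': [253.7, 277.1, 271.6, 289.7], 'confidence': 0.49}]
```

View pics/s4z.png

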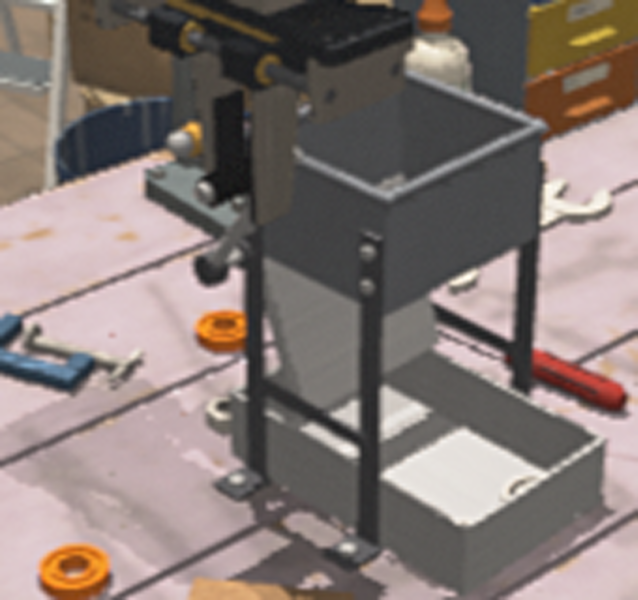

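View pics/w4.png

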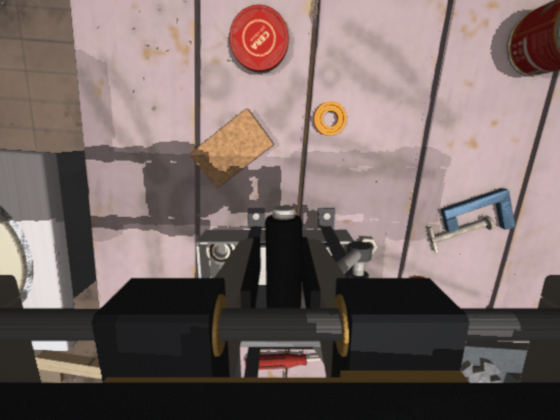

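View pics/t4.png

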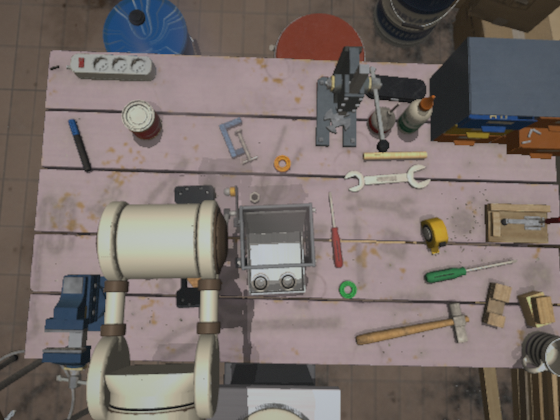

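arm_command([
  [[0.1, 0, -0.06], [0, 0, 0], 24],
  [[0.3, 0, -0.16], [0, 0, 0], 24],
  [[0.53, 0, -0.28], [0, 0, 0], 24],
  [[0.77, 0, -0.38], [0, 0, 0], 24],
  [[1.02, 0, -0.46], [0, 0, 0], 24],
  [[1.28, 0, -0.51], [0, 0, 0], 24],
  [[1.54, 0, -0.54], [0, 0, 0], 24],
  [[1.8, 0, -0.55], [0, 0, 0], 24],
  [[2.06, 0, -0.54], [0, 0, 0], 24],
  [[2.32, 0, -0.51], [0, 0, 0], 24],
  [[2.58, 0, -0.45], [0, 0, 0], 24],
  [[2.7, 0, -0.41], [0, 0, 0], 24],
])

```text
time: 8.43
ee_pos: [0.5853, 0.1473, 0.2776]
ee_rot: [0.999, 0.034, -0.0, 0.0]
ft_force: [-1.1, -0.5, 0.6]
grip_width: 0.26
```

arm_command([
  [[0.13, 0, 0.05], [0, 0, 0], 24],
  [[0.25, 0, 0.1], [0, 0, 0], 24],
  [[0.37, 0, 0.16], [0, 0, 0], 24],
  [[0.49, 0, 0.22], [0, 0, 0], 24],
  [[0.6, 0, 0.28], [0, 0, 0], 24],
  [[0.71, 0, 0.35], [0, 0, 0], 24],
  [[0.82, 0, 0.41], [0, 0, 0], 24],
  [[0.85, 0, 0.41], [0, 0, 0], 24],
])

```text
time: 9.43
ee_pos: [0.6182, 0.1496, 0.2609]
ee_rot: [0.999, 0.034, -0.001, 0.0]
ft_force: [-5.2, -0.1, 0.9]
grip_width: 0.264
```

```bash
python3 - <<'E'
from h import *
c=snap('wrist','w5.png');c2=snap('scene','s5.png')
s=sense();print(s['time'],s['ee_pos'],s['ft_force'],s['grip_width']*92,delta(s,W(146,133,261)))
I=cv2.resize(c2['frame'][150:310,180:350,::-1],None,fx=3.75,fy=3.75,interpolation=cv2.INTER_CUBIC)
cv2.imwrite('pics/s5z.png',I)
E
```

```text
9.525 [0.61817059 0.14956129 0.26088674] [-4.14036512 -0.22782991 -0.57300696] 24.270731646995625 (array([-0.07 , -0.012, -0.003]), array([ 0.001,  0.012, -0.02 ]))
```

View pics/s5z.png

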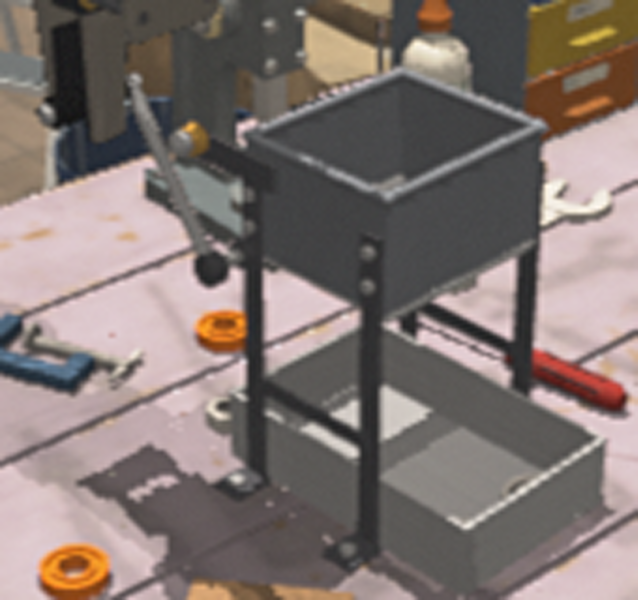

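View pics/w5.png

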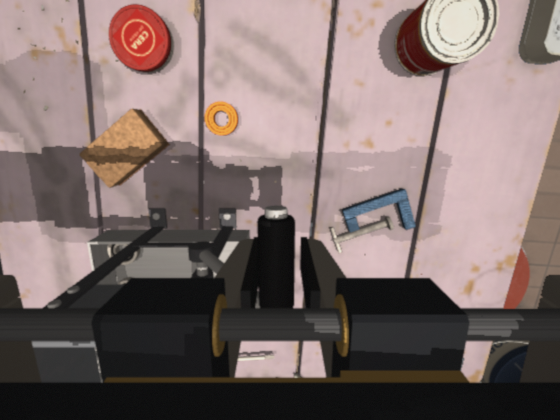

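arm_command([
  [[0.03, 0, 0.02], [0, 0, 0], 24],
  [[0.06, 0, 0.04], [0, 0, 0], 24],
  [[0.06, 0, 0.04], [0, 0, 0], 24],
])

```text
time: 9.9
ee_pos: [0.6186, 0.1496, 0.2606]
ee_rot: [0.999, 0.034, -0.003, 0.0]
ft_force: [-14.3, -2.5, 7.9]
grip_width: 0.259
```

arm_command([
  [[0.02, 0, 0.01], [0, 0, 0], 24],
  [[-0.06, 0, -0.04], [0, 0, 0], 24],
  [[-0.12, 0, -0.04], [0, 0, 0], 24],
  [[-0.12, 0, -0.04], [0, 0, 0], 35],
  [[-0.12, 0, -0.04], [0, 0, 0], 50],
  [[-0.12, 0, -0.04], [0, 0, 0], 60],
  [[-0.12, 0, -0.04], [0, 0, 0], 60],
  [[-0.12, 0, -0.04], [0, 0, 0], 60],
])

```text
time: 10.9
ee_pos: [0.6164, 0.1495, 0.2616]
ee_rot: [0.999, 0.034, 0.0, -0.0]
ft_force: [0.0, -0.7, 0.1]
grip_width: 0.65
```

```bash
python3 - <<'E'
from h import *
c=snap('wrist','w6.png')
s=sense();print(s['time'],s['ee_pos'],s['ft_force'],s['grip_width']*92)
E
```

```text
10.95 [0.61635456 0.14951547 0.26155628] [-0.80992298 -0.38557977  0.55788452] 60.10885642674711
```

View pics/w6.png

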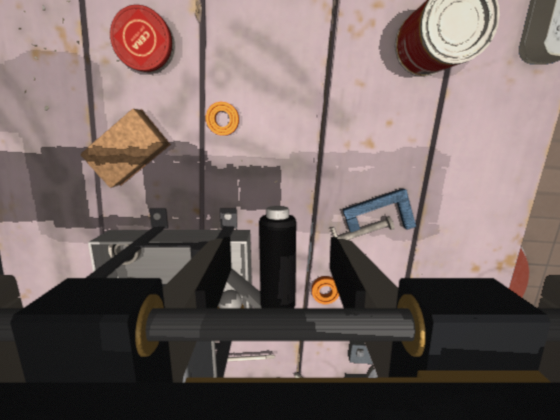

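Free and clear on both sides; lift straight up, then move aside toward the robot.

arm_command([
  [[0, 0, -0.5], [0, 0, 0], 60],
  [[0, 0, -1.5], [0, 0, 0], 60],
  [[0, 0, -2.8], [0, 0, 0], 60],
  [[0, 0, -4.0], [0, 0, 0], 60],
  [[0, -1.0, -4.5], [0, 0, 0], 60],
  [[0, -2.0, -4.5], [0, 0, 0], 60],
  [[0, -3.0, -4.5], [0, 0, 0], 60],
  [[0, -3.5, -4.5], [0, 0, 0], 60],
  [[0, -3.5, -4.5], [0, 0, 0], 60],
])

```text
time: 12.08
ee_pos: [0.6066, 0.2898, 0.4422]
ee_rot: [0.999, 0.035, 0.0, 0.0]
ft_force: [-0.6, -0.5, 0.0]
grip_width: 0.653
```

```bash
python3 - <<'E'
from h import *
import pickle
D=pickle.load(open('d0.pkl','rb'))
c2=snap('scene','s7.png');t=snap('top','t7.png')
s=sense();print(s['time'],s['ee_pos'],s['ft_force'])
z=lambda I:cv2.resize(I[160:310,190:345,::-1],None,fx=2.55,fy=2.55,interpolation=cv2.INTER_CUBIC)
cv2.imwrite('pics/cmp.png',np.hstack([z(D['scene']['frame']),z(c2['frame'])]))
cv2.imwrite('pics/t7z.png',cv2.resize(t['frame'][150:310,170:330,::-1],None,fx=3.5,fy=3.5,interpolation=cv2.INTER_CUBIC))
# shift of lever patch
a=cv2.cvtColor(D['scene']['frame'],cv2.COLOR_RGB2GRAY);b=cv2.cvtColor(c2['frame'],cv2.COLOR_RGB2GRAY)
for (l,t0,r,bt) in [(190,168,218,186),(245,170,330,240)]:
    m=cv2.matchTemplate(b[t0-10:bt+10,l-10:r+10],a[t0:bt,l:r],cv2.TM_CCOEFF_NORMED);print(cv2.minMaxLoc(m)[1::2])
E
```

```text
12.175 [0.60702638 0.28812735 0.44197696] [-0.03903505  0.79947859 -0.22686668]
(0.9886704087257385, (10, 10))
(0.9954208135604858, (10, 10))
```

View pics/cmp.png

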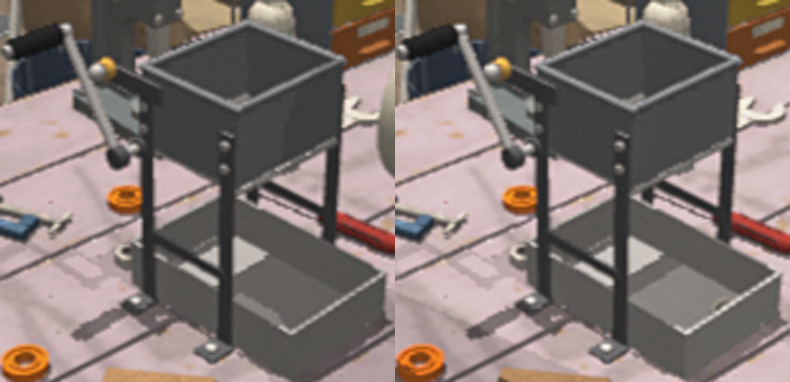

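View pics/t7z.png

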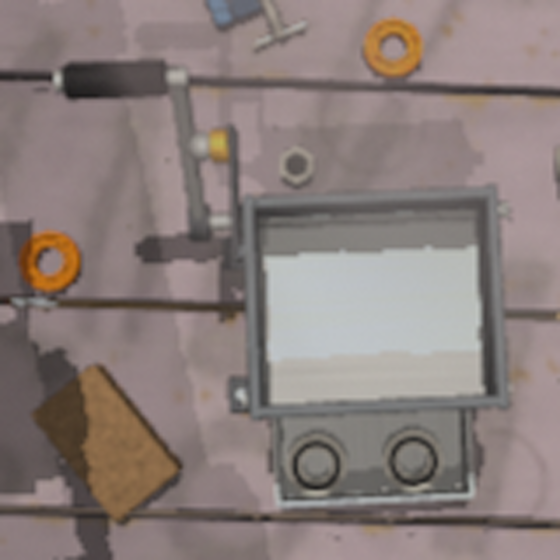

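The lever is back exactly where it started, the door is shut, the hopper is empty and both bearings lie in the tray.

```bash
python3 -c "
from h import *
print(arm.job_done())"
```

```text
the job is handed in; nothing more can be done
None
```

The hopper is empty, both bearings are lying in the tray, and the trap-door is shut and latched again. I handed the job in at about 12.2 s of the 40 s allowed.

- **Opening:** I caged the grip loosely between the fingers and took the lever over to its open stop. The pictures showed the door hanging down and both bearings in the tray.
- **Closing:** I swung the lever back past the catch and pressed it home. The wrist force rose sharply to about 14 N on the world x axis, which is how I judged it had reached the stop. Then I let go, lifted clear and moved aside.
- **Last checks:**
  - In the scene picture the lever grip matched its starting position with 0-pixel shift, and it stayed there after release.
  - The top picture showed the door closed, the hopper empty and both bearings in the tray.
  - The gripper was well clear of everything.
- **Disagreements:**
  - My pose fit put the grip about 3 mm lower than your stated 263 mm. Direct triangulation gave 264 mm, so I used 263 mm.
  - After the bearings dropped, the network missed them in the scene camera view. The top view showed both.

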